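# Seat the solder-paste stencil on its pins and latch it

## Task

Take the aluminium stencil plate by its rib, lay it over the circuit board on the print fixture and slide it about gently on the tips of the two locating pins until both its holes drop over them and it lies fully down on the fixture. Then swing the fixture's latch fully shut over the plate's edge and let go. Do not press hard on the pins, and leave the rest of the bench as it is.

Things in the scene. Friction and masses are not known exactly. Their poses are not given: they have to be found in the camera images.
- base: The print fixture, fixed: a grey block 150 (x) x 220 (y) x 20 mm high with a green circuit board let into its top. Origin under its centre, z up. Two upright steel pins stand out of its top. While the plate is not yet fully down it must not be pressed on the pins or block with more than 30 N.
- pins_mid (a point): Nominal midpoint of the two pins at tip height, 30 mm over the fixture's underside. Pins: 120 mm apart along the fixture's y, 8 mm thick, top 1.5 mm tapered to 6.6 mm, 10 mm above the block. They sit on a clamped adjustable bar: the pair is really shifted, without turning, by up to 6 mm either way in the fixture's x and in y. This point does not show the shift: find it by feel or eye.
- plate: The stencil, loose, flat on the bench: bare aluminium, 100 (x) x 150 (y) x 5 mm, 0.18 to 0.35 kg, with four windows. Origin under its centre. Grip rib in the middle of its top: 14 mm thick (x), 60 mm long (y), up to 40 mm above the underside. Through holes at x = 0: round 9.5 mm at y = +60, slot 11 (x) x 14 (y) mm at y = -60. Fits either way round. Underside 10 mm above the block on the pin tips, 0 when seated.
- latch (a joint): Flat steel tongue 40 x 14 x 6 mm turning on an upright axis near the fixture's -y end. 0 = open (points along the fixture's +x), 1.57 rad = shut (along +y, over the plate's edge); anticlockwise from above as it shuts. Stays where left (friction 0.06 N m). Its underside is 7 mm above the block, 2 mm above a seated plate; a plate that is not down blocks it.
- latch_pivot (a point): The latch's axis at the height of the tongue's underside: x = +30, y = -95, z = 27 mm in the fixture's frame.
- latch_peg (a point): Centre of the top of the black upright round peg by which the latch is turned: 12 mm in diameter, from 33 to 69 mm above the fixture's underside, 30 mm out from the latch's axis along the tongue.
- flux_jar: Bystander, leave alone: closed white plastic flux jar, 48 mm across, 40 mm tall, origin under its centre
- squeegee: Bystander, leave alone: paste squeegee lying on its flat side, black grip and steel blade, about 100 x 50 x 22 mm
- screwdriver: Bystander, leave alone: black-handled screwdriver, 170 mm long, lying, origin under its middle
- meter: Bystander, leave alone: black hand multimeter lying on its back, 150 x 75 x 44 mm
- parts_tray: Bystander, leave alone: grey divided tray, 120 x 160 x 30 mm
- spare_board: Bystander, leave alone: small green circuit board with a few components, 80 x 60 mm, 17 mm high
- tweezers: Bystander, leave alone: steel tweezers, 120 mm long, lying flat
Things that resemble listed ones, but are neither listed nor needed, are in the scene too. Leave any red look-alike of the plate alone.

How it is judged:
By the outcome, as a careful person would: the job done as asked, in the order asked, and still so for the second after the job is handed in, with the robot touching nothing.
It also fails if it takes over 72 s, if anything falls off the work surface, if the arm or the gripper's body presses on something with over 40 N, if the wrist force passes 120 N, or if a joint passes its speed limit or range.

## Robot

A 6-joint arm with a two-finger parallel gripper is mounted at the origin on the work surface. World frame = base frame: x ahead of the robot, y to its left, z up, the work surface at z = 0. Lengths are in m, angles in rad, forces in N, time in s.
With the tool pointing down it reaches from about 0.4 to 0.925 m from the base axis. Payload 3.4 kg.
Tool frame: the origin (TCP) lies midway between the tips of the shut fingers; the grasp point (between the pads) lies 19 mm behind it; z points along the fingers, y is the direction in which the jaws open and shut (so a half turn about z gives the same grasp; the last joint's range is limited). The gripper opens to 85 mm and grips with 20 to 120 N. Pads are 22 mm wide; open, the fingers measure 114 mm over their backs; the gripper's body (76 mm by 85 mm) begins 54 mm behind the grasp point. The pads swing forward as they close: fully open they stand 13 mm farther back than shut.
Start: joints at [-1.228, 0.307, 1.506, -0, 1.328, -0.073], TCP at [0.232, -0.526, 0.231] pointing down, gripper open.
Joint ranges: [-3.12, 3.12], [-1.05, 2.28], [0.14, 2.33], [-1.42, 4.57], [0.1, 2.73], [-2.68, 2.68]. Speed limits (rad/s): [2.57, 2.57, 3.14, 3.14, 3.14, 3.14].

## Interface

Orientations are given as a unit quaternion [x, y, z, w].
In Python, from plant import r, imaging, ticket gives the robot as it stands.
- The arm moves only by the shell command python3 -m creep 'ROWS' [OPENING]. ROWS is JSON, one flat list of numbers, 6 for each row, row after row: the shift along the tool's x, y, z in mm, then the turn, a rotation vector about the tool's x, y, z in degrees. A call has 1 to 8 rows; each row is the pose to reach, as a shift and turn from the pose measured when the call began, along the tool's axes at that moment; what a row does not reach only later rows make up. A row lasts 1/12 s, in which the tool goes at most 41.7 mm and 7.16 degrees, less where a joint would pass 70% of its speed; a pose out of reach is approached as far as the arm can. A call with a gripper value outside its range is refused whole. OPENING is the opening in per cent of the stroke, from 0 (shut) to 100 (fully open), set as the call begins (- or left out, the last holds). The fingers move at their own pace and stop on an object; the grip force is fixed at half the most. Time passes only in rows, so rows that repeat a pose let the fingers close. It gives the time, the measured TCP pose, the force and the opening at its end, in the units of the state.
- r.state(): the state, without advancing time (a new reading comes with each control period).
- imaging.get_image(name): name is "scene" or "top"; returns (picture, depth): 400x640x3 uint8, red, green, blue; 400x640 float32, m along the optical axis (not along the pixel's ray), 0 where there is no reading.
- imaging.calibration(name): a dict with "K" (3x3 intrinsics, pixels), "rvec" (rotation vector, rad) and "tvec" (3), from world to camera coordinates, as OpenCV has them. Camera axes: x right, y down, z forward; pixel columns grow to the right and rows downward; lengths in m; the calibration is good to about 2 mm. A picture is of the moment at which its call begins. calibration takes no time and is no camera call.
- ticket.hand_in(): hands the job in, once; it reports no verdict.
The state is a dict: "time_s": time; "joints": joint angles; "joint_vel": joint speeds; "tau": joint torques, N m; "ee_pos": TCP position; "tcp_rot": TCP orientation; "ft_force": force on the tool from outside, world axes, zero at the start; "ft_torque": the same for the moment, N m; "finger_gap": opening from 0.0 (shut) to 1.0 (fully open).
Only numpy, scipy, OpenCV 4.12 (cv2) and the standard library are available. Lean on these libraries where they do the work, as an engineer would, in place of code of your own. Each camera call takes 0.05 s, during which the arm holds its last target.

## Working session

There is one attempt and no reset: what is moved stays moved. The work goes in short steps, Python scripts to look and compute and a shell command to move; the robot and the scene stay as the last step left them, time stands still between calls to the robot, and variables do not carry over. Pictures are saved under pics/ and viewed, and the job is handed in when it is done.

```bash
ls; mkdir -p pics; python3 - <<'E'
from plant import r, imaging
import cv2, numpy as np
print(r.state())
for n in("scene","top"):
    p,d=imaging.get_image(n); cv2.imwrite(f"pics/{n}0.png",p[:,:,::-1]); np.savez(f"pics/{n}0.npz",p=p,d=d)
    c=imaging.calibration(n); print(n,c)
E
```

```text
pics
{'time_s': 0.0, 'joints': array([-1.22853961e+00,  3.07574209e-01,  1.50765651e+00,  2.40452203e-05,
        1.32836493e+00, -7.35322620e-02]), 'joint_vel': array([ 0.00063448, -0.00126127, -0.00016688, -0.00157616,  0.00098136,
        0.00093129]), 'tau': array([-4.31292219e-04, -4.57552707e+01, -2.51915199e+01,  1.33587400e-04,
        1.35143031e-02,  1.71292629e-05]), 'ee_pos': array([ 0.23199067, -0.52538511,  0.23038669]), 'tcp_rot': array([ 9.78467769e-01,  2.06397245e-01, -1.22596116e-04, -9.94035296e-04]), 'ft_force': array([ 0.06971531, -0.53575679, -0.26813555]), 'ft_torque': array([ 0.01463925,  0.03619991, -0.0118731 ]), 'finger_gap': 0.999077767366251}
scene {'K': array([[367.66410438,   0.        , 323.21212639],
       [  0.        , 367.66410438, 202.13174416],
       [  0.        ,   0.        ,   1.        ]]), 'rvec': array([ 1.66743507,  2.13487075, -0.63721747]), 'tvec': array([ 0.09638763, -0.40189767,  1.32937422])}
top {'K': array([[388.48987672,   0.        , 315.50979393],
       [  0.        , 388.48987672, 197.25812411],
       [  0.        ,   0.        ,   1.        ]]), 'rvec': array([ 2.14012505, -2.16152428,  0.14226104]), 'tvec': array([0.02161615, 0.54932246, 1.01975897])}
```

View pics/scene0.png

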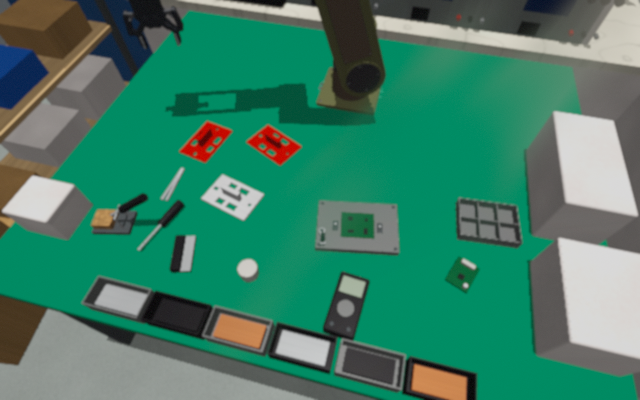

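View pics/top0.png

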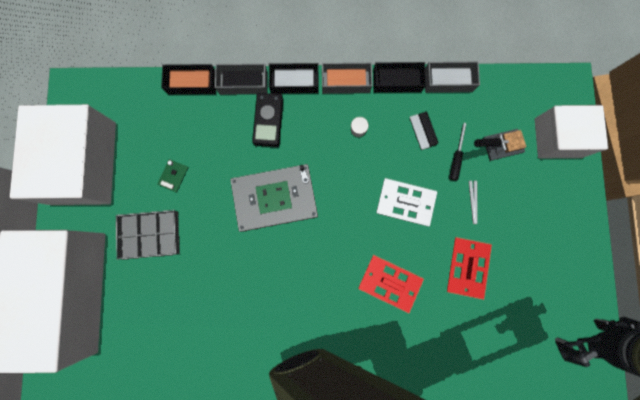

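Top view: the candidates for the plate are the bare (white-looking) plate at (407,202), and red plates at (391,283) and (469,267). I choose the bare one at (407,202). The fixture is at (274,197), with its latch at the right end, about (305,173).

```bash
cat > h.py <<'E'
import cv2, numpy as np
from plant import r, imaging
from scipy.spatial.transform import Rotation as R
def cal(n):
    c=imaging.calibration(n); return c["K"],cv2.Rodrigues(c["rvec"])[0],np.array(c["tvec"]).ravel()
def ray(n,uv,z):
    K,Rm,t=cal(n); uv=np.atleast_2d(uv).astype(float)
    d=(np.linalg.inv(K)@np.c_[uv,np.ones(len(uv))].T).T@Rm; o=-Rm.T@t
    return o+d*((z-o[2])/d[:,2])[:,None]
def proj(n,P):
    K,Rm,t=cal(n); return cv2.projectPoints(np.atleast_2d(P).astype(float),Rm,t,K,None)[0][:,0]
def crop(p,u0,v0,u1,v1,s,f):
    cv2.imwrite(f,cv2.resize(p[v0:v1,u0:u1,::-1],None,fx=s,fy=s,interpolation=cv2.INTER_CUBIC))
E
python3 - <<'E'
from h import *
p=np.load("pics/top0.npz")["p"]; q=np.load("pics/scene0.npz")["p"]
crop(p,225,155,325,240,8,"pics/c_fix.png"); crop(p,370,170,445,235,8,"pics/c_pl.png")
crop(q,305,190,410,265,7,"pics/c_fix_s.png")
crop(q,190,165,275,230,8,"pics/c_pl_s.png")
E
```

```text
(no output)
```

View pics/c_fix.png

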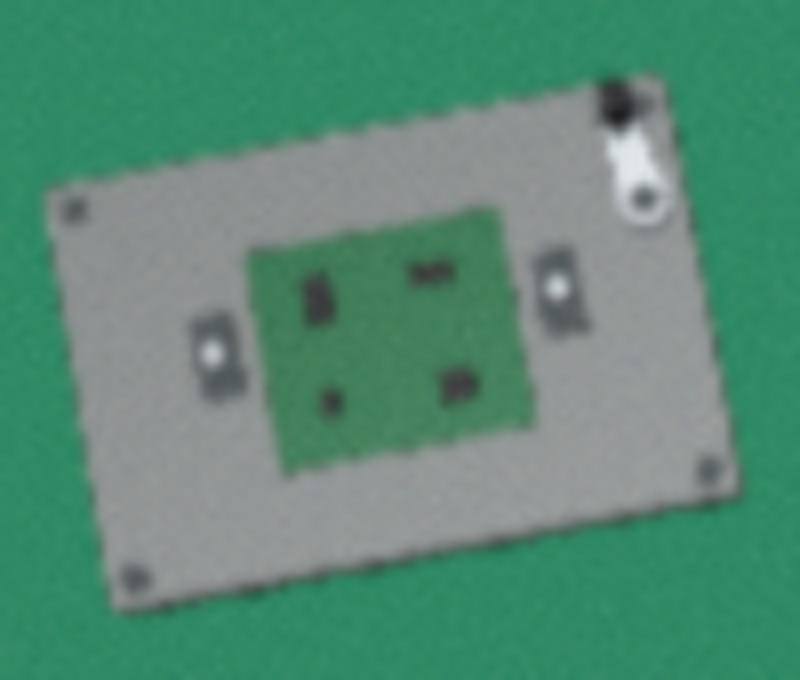

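View pics/c_pl.png

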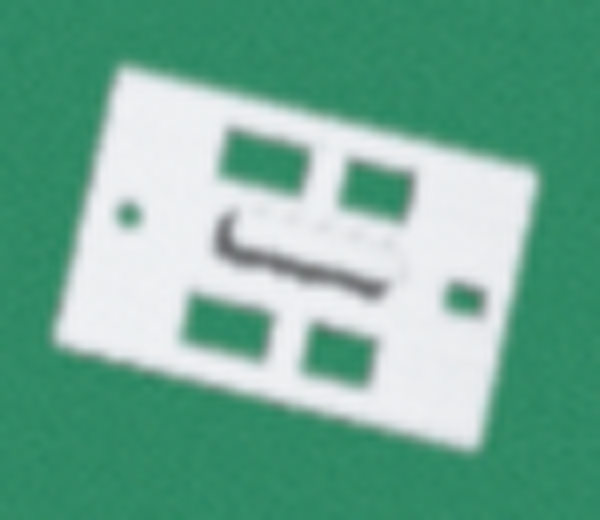

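View pics/c_fix_s.png

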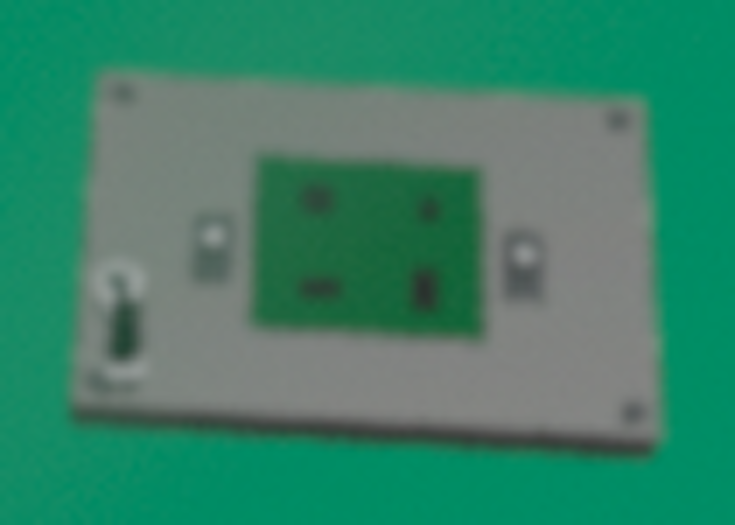

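View pics/c_pl_s.png

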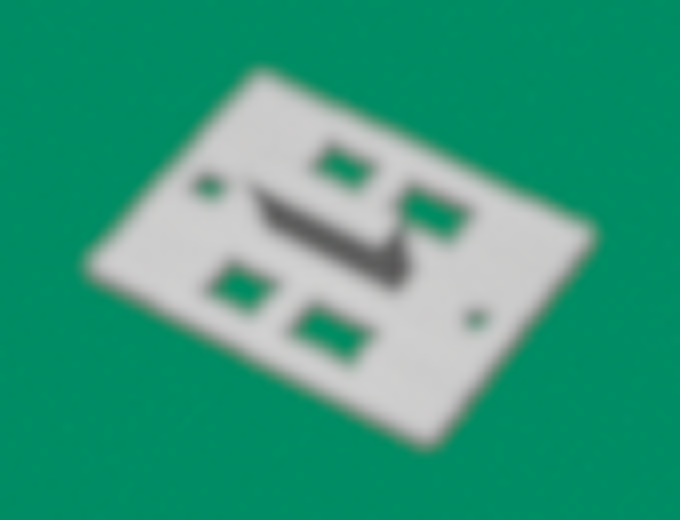

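Crops: the bare plate has its round hole at the left and the slot at the right in the top image. The rib casts a shadow below it. The fixture has its pins at about (251.5,199) and (294.8,191), and its latch is open with the pivot at the right. So the plate's +y and the fixture's +y both point image-left.

```bash
cat > m.py <<'E'
from h import *
def rect(mask, n, z):
    mask=cv2.morphologyEx(mask.astype(np.uint8),cv2.MORPH_OPEN,np.ones((3,3)))
    c=max(cv2.findContours(mask,cv2.RETR_EXTERNAL,cv2.CHAIN_APPROX_NONE)[0],key=cv2.contourArea)
    P=ray(n,c[:,0],z)[:,:2]
    return cv2.minAreaRect((P*1000).astype(np.float32)), c
def roi(p,u0,v0,u1,v1):
    m=np.zeros(p.shape[:2],bool); m[v0:v1,u0:u1]=1; return m
def spot(p,u,v,k=3):
    g=p[v-k:v+k+1,u-k:u+k+1].astype(float).min(2); w=np.clip(g-(g.min()+0.55*(g.max()-g.min())),0,None)
    yy,xx=np.mgrid[v-k:v+k+1,u-k:u+k+1]; return np.array([(w*xx).sum(),(w*yy).sum()])/w.sum()
E
python3 - <<'E'
from m import *
T=np.load("pics/top0.npz")["p"]; S=np.load("pics/scene0.npz")["p"]
def white(p): return (p.min(2)>140)
def sat(p): q=p.astype(int); return q.max(2)-q.min(2)
print("plate top",rect(white(T)&roi(T,365,165,450,240),"top",.005)[0])
print("plate scene",rect(white(S)&roi(S,190,165,275,230),"scene",.005)[0])
hsv=lambda p: cv2.cvtColor(p,cv2.COLOR_RGB2HSV)
for n,p,ro in(("top",T,(225,155,325,240)),("scene",S,(305,190,410,265))):
    print("fix",n,rect((sat(p)<60)&roi(p,*ro),n,.02)[0])
for n,p,ss in(("top",T,[(251,199),(295,191)]),("scene",S,[(335,224),(380,226)])):
    for s in ss:
        q=spot(p,*s); print(n,q,ray(n,q,.03)[0]*1000)
# holes
for u,v in((386,197),(428,207)):
    pass
g=(sat(T)>60)&roi(T,378,185,436,215)
nl,l,st,ce=cv2.connectedComponentsWithStats(g.astype(np.uint8))
for i in range(1,nl): print(st[i],ce[i],ray("top",ce[i],.0025)[0]*1000)
E
```

```text
plate top ((538.8427734375, -238.39569091796875), (151.92373657226562, 102.51551055908203), 75.06988525390625)
plate scene ((537.7149047851562, -238.66249084472656), (153.26194763183594, 102.76427459716797), 75.1037368774414)
fix top ((552.9083862304688, 132.73098754882812), (154.58914184570312, 222.53175354003906), 10.249975204467773)
fix scene ((556.4109497070312, 133.3000030517578), (158.0016326904297, 221.6665496826172), 10.271493911743164)
top [250.93398693 198.82810458] [547.9086247  193.00566025  30.        ]
top [294.4650838  190.33519553] [570.21548379  73.74392854  30.        ]
scene [335.0747992  223.20532129] [568.14798144  74.6659293   30.        ]
scene [381.05479133 225.74679412] [545.80268311 196.15564632  30.        ]
[378 185   4  17  41] [378.97560976 190.75609756] [ 570.82277226 -162.60314625    2.5       ]
[417 185  19   5  55] [428.54545455 186.27272727] [ 582.17394968 -302.62291372    2.5       ]
[398 187  10   7  45] [402.44444444 189.93333333] [ 572.49141553 -228.70689304    2.5       ]
[413 191   8   6  33] [416.48484848 193.42424242] [ 562.16425164 -267.75644007    2.5       ]
[433 203   3  12  22] [434.40909091 209.90909091] [ 515.12021744 -315.738939      2.5       ]
[426 207   3   2   4] [427.25 207.25] [ 522.7916034  -296.10835418    2.5       ]
[394 208   9   6  42] [397.80952381 210.47619048] [ 514.55560763 -213.45516528    2.5       ]
[409 212   7   3  19] [411.73684211 213.10526316] [ 506.79385072 -252.03700636    2.5       ]
[378 214   1   1   1] [378. 214.] [ 505.23144241 -157.80535687    2.5       ]
```

```bash
cat >> h.py <<'E'
def go(x,y,z,yaw):
    """tool-frame shift (mm) and turn (deg) to TCP at x,y,z mm, tool y axis at world yaw deg (mod 180), pointing down"""
    s=r.state(); p=np.array(s["ee_pos"])*1000; Q=R.from_quat(s["tcp_rot"])
    best=None
    for k in(0,180):
        a=np.radians(yaw+k); yv=np.array([np.cos(a),np.sin(a),0]); zv=np.array([0,0,-1.]); M=np.c_[np.cross(yv,zv),yv,zv]
        d=(Q.inv()*R.from_matrix(M)).as_rotvec(degrees=True)
        if best is None or np.linalg.norm(d)<np.linalg.norm(best): best=d
    print("t",round(s["time_s"],2),"tcp",p.round(1),"F",np.round(s["ft_force"],1),"gap",round(s["finger_gap"],3))
    ya=Q.as_matrix()[:,1]; print("yaw",np.degrees(np.arctan2(ya[1],ya[0])).round(2),"shift",Q.inv().apply(np.array([x,y,z])-p).round(1),"turn",best.round(2))
E
python3 -c "
from h import *
go(538.3,-238.5,120,-14.9)"
```

```text
t 0.1 tcp [ 232.  -525.4  230.5] F [ 0.2 -0.4 -0.4] gap 1.0
yaw -66.18 shift [ 396.1 -138.5  110.8] turn [ -0.1   -0.06 -51.28]
```

```bash
python3 -m creep '[40,-14,5,0,0,-6, 80,-28,10,0,0,-12, 120,-42,15,0,0,-18, 158,-55,20,0,0,-24, 196,-69,25,0,0,-30, 234,-82,30,0,0,-36, 272,-95,40,0,0,-42, 308,-108,50,0,0,-48]' 45; python3 -c "
from h import *
go(538.3,-238.5,100,-14.9)"
```

```text
time_s: 0.77
ee_pos: [0.4716, -0.3004, 0.1804]
tcp_rot: [0.808, 0.589, 0.0, -0.001]
ft_force: [0.6, -0.8, -0.3]
finger_gap: 0.45
t 0.77 tcp [ 471.6 -300.4  180.4] F [ 0.6 -0.8 -0.3] gap 0.45
yaw -17.87 shift [79.3 44.6 80.5] turn [-0.03 -0.08 -2.97]
```

```bash
python3 -m creep '[25,14,25,0,0,-1, 50,28,50,0,0,-2, 70,40,70,0,0,-3, 79.3,44.6,80.5,0,0,-3, 79.3,44.6,80.5,0,0,-3]'; python3 - <<'E'
from h import *
go(538.3,-238.5,14,-14.9)
for n in("scene","top"):
    p,d=imaging.get_image(n); np.savez(f"pics/{n}1.npz",p=p,d=d)
    u,v=proj(n,[.538,-.238,.06])[0].astype(int); crop(p,max(u-60,0),v-45,u+60,v+45,6,f"pics/{n}1.png")
E
```

```text
time_s: 1.18
ee_pos: [0.5377, -0.2359, 0.097]
tcp_rot: [0.792, 0.611, -0.001, -0.003]
ft_force: [-0.6, 0.8, 0.1]
finger_gap: 0.451
t 1.18 tcp [ 537.7 -235.9   97. ] F [-0.6  0.8  0.1] gap 0.451
yaw -14.73 shift [-2.6  1.7 83. ] turn [-0.34 -0.18  0.17]
```

View pics/scene1.png

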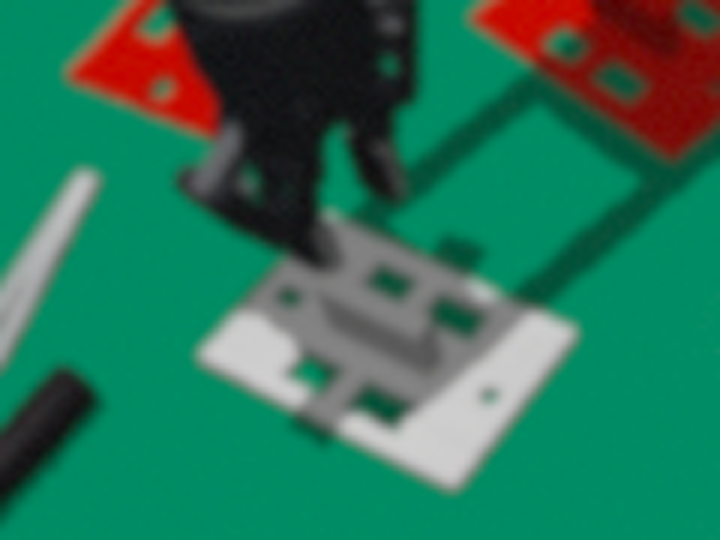

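View pics/top1.png

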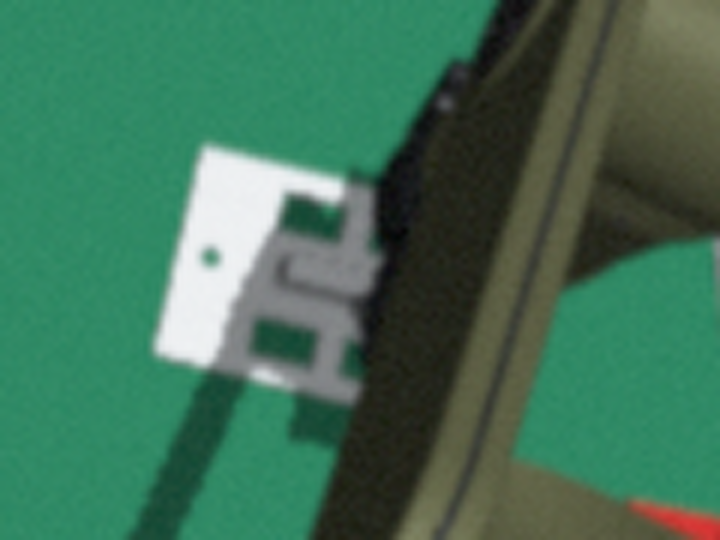

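The two crops show the open fingers above the rib, straddling its thin side, with the bare plate still where it was. The arm hides the right half in the top view. Now descend.

```bash
python3 -m creep '[-2.6,1.7,20,0,0,0, -2.6,1.7,45,0,0,0, -2.6,1.7,65,-0.3,-0.2,0, -2.6,1.7,78,-0.3,-0.2,0, -2.6,1.7,83,-0.3,-0.2,0, -2.6,1.7,83,-0.3,-0.2,0, -2.6,1.7,83,-0.3,-0.2,0]'; python3 -c "
from h import *
go(538.3,-238.5,14,-14.9)"
```

```text
time_s: 1.87
ee_pos: [0.5388, -0.2431, 0.0181]
tcp_rot: [0.793, 0.609, 0.0, 0.003]
ft_force: [-0.2, 0.3, -0.6]
finger_gap: 0.45
t 1.87 tcp [ 538.8 -243.1   18.1] F [-0.2  0.3 -0.6] gap 0.45
yaw -14.93 shift [ 4.3 -1.7  4.1] turn [ 0.29  0.18 -0.03]
```

```bash
python3 -m creep '[4.3,-1.7,4,0.3,0.2,0, 4.3,-1.7,4,0.3,0.2,0, 4.3,-1.7,4,0.3,0.2,0]'; python3 -c "
from h import *
go(538.3,-238.5,14,-14.9)"
```

```text
time_s: 2.12
ee_pos: [0.5387, -0.2387, 0.015]
tcp_rot: [0.793, 0.609, 0.0, 0.001]
ft_force: [0.2, 0.1, -0.5]
finger_gap: 0.451
t 2.12 tcp [ 538.7 -238.7   15. ] F [ 0.2  0.1 -0.5] gap 0.451
yaw -14.92 shift [ 0.1 -0.5  1. ] turn [ 0.07  0.   -0.02]
```

```bash
python3 -m creep '[0,-0.5,0,0,0,0, 0,-0.5,0,0,0,0, 0,-0.5,0,0,0,0, 0,-0.5,0,0,0,0, 0,-0.5,0,0,0,0, 0,-0.5,0,0,0,0]' 0; python3 -c "
from h import *
go(538.3,-238.5,14,-14.9)"
```

```text
time_s: 2.62
ee_pos: [0.5386, -0.2387, 0.0157]
tcp_rot: [0.793, 0.609, 0.001, 0.001]
ft_force: [-1.2, 1.0, 6.3]
finger_gap: 0.149
t 2.62 tcp [ 538.6 -238.7   15.7] F [-1.2  1.   6.3] gap 0.149
yaw -14.91 shift [ 0.1 -0.4  1.7] turn [ 0.12  0.01 -0.01]
```

```bash
python3 -m creep '[0,0,-3,0,0,0, 0,0,-10,0,0,0, 0,0,-25,0,0,0, 0,0,-45,0,0,0, 0,0,-65,0,0,0, 0,0,-80,0,0,0, 0,0,-80,0,0,0, 0,0,-80,0,0,0]'; python3 -c "
from h import *
go(558,134.4,110,10.3)"
```

```text
time_s: 3.28
ee_pos: [0.539, -0.2388, 0.0965]
tcp_rot: [0.793, 0.609, 0.001, 0.002]
ft_force: [0.6, 0.1, -3.0]
finger_gap: 0.15
t 3.28 tcp [ 539.  -238.8   96.5] F [ 0.6  0.1 -3. ] gap 0.15
yaw -14.91 shift [365.6 -77.6 -14.1] turn [  0.23   0.09 -25.21]
```

```bash
python3 -m creep '[20,-4,-5,0,0,-2, 55,-12,-10,0,0,-5, 93,-20,-14,0,0,-8, 131,-28,-14,0,0,-11, 169,-36,-14,0,0,-14, 207,-44,-14,0,0,-17, 245,-52,-14,0,0,-20, 280,-60,-14,0,0,-22]'; python3 -m creep '[25,8,0,0,0,-1, 50,15,0,0,0,-2, 70,20,0,0,0,-3, 82,24,0,0,0,-3, 82,24,0,0,0,-3]'; python3 -c "
from h import *
go(558,134.4,110,10.3)"
```

```text
time_s: 3.95
ee_pos: [0.5514, 0.0493, 0.1083]
tcp_rot: [0.661, 0.75, -0.0, 0.001]
ft_force: [-0.4, 0.2, -3.0]
finger_gap: 0.147
time_s: 4.37
ee_pos: [0.5646, 0.1361, 0.1068]
tcp_rot: [0.64, 0.768, -0.001, -0.0]
ft_force: [0.7, -1.0, -2.8]
finger_gap: 0.15
t 4.37 tcp [564.6 136.1 106.8] F [ 0.7 -1.  -2.8] gap 0.15
yaw 10.37 shift [-0.5 -6.8 -3.2] turn [-0.07  0.04  0.07]
```

```bash
python3 -m creep '[-0.5,-6.8,-3,0,0,0, -0.5,-6.8,-3,0,0,0, -0.5,-6.8,-3,0,0,0]'; python3 - <<'E'
from h import *
go(558,134.4,110,10.3)
for n in("scene","top"):
    p,d=imaging.get_image(n); np.savez(f"pics/{n}2.npz",p=p,d=d)
    u,v=proj(n,[.558,.134,.09])[0].astype(int); print(n,u-60,v-45); crop(p,max(u-60,0),v-45,u+60,v+45,6,f"pics/{n}2.png")
E
```

```text
time_s: 4.62
ee_pos: [0.5568, 0.133, 0.1094]
tcp_rot: [0.641, 0.768, -0.002, -0.001]
ft_force: [0.2, 1.1, -3.0]
finger_gap: 0.15
t 4.62 tcp [556.8 133.  109.4] F [ 0.2  1.1 -3. ] gap 0.15
yaw 10.29 shift [ 1.1  1.4 -0.6] turn [-0.18  0.06 -0.01]
scene 299 167
top 209 146
```

View pics/scene2.png

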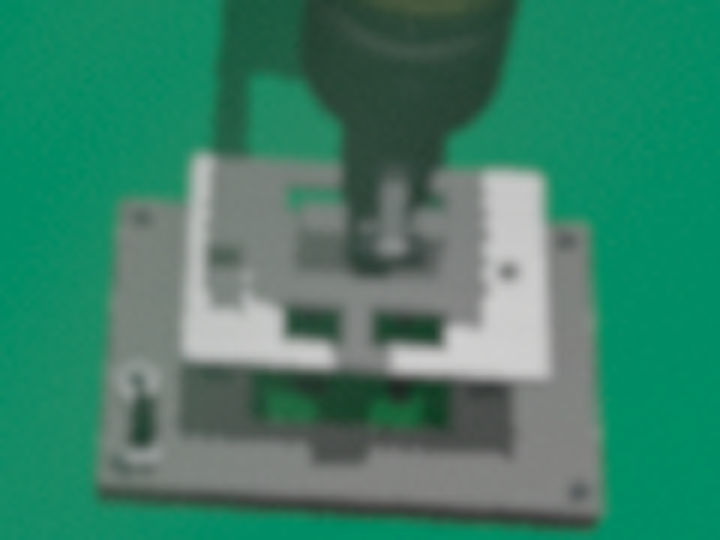

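View pics/top2.png

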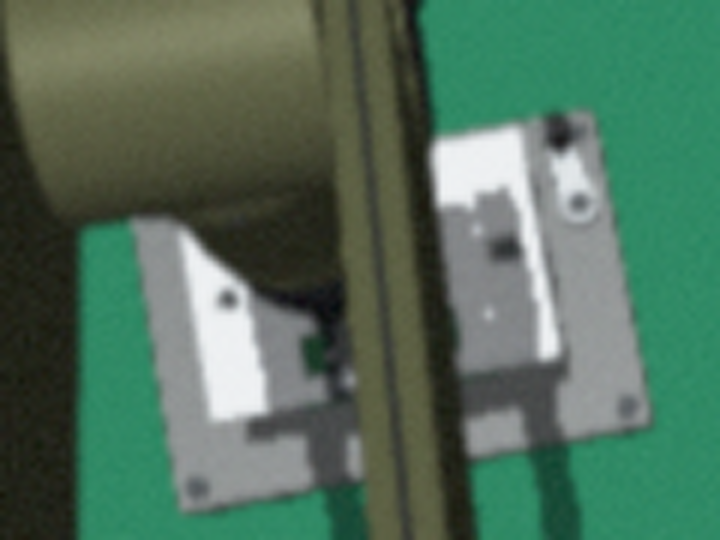

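The plate hangs level over the fixture, with the hole end and slot end the right way round. In the scene view the round hole is at (383.7,212) and the slot at (336.5,210.7). In the top view they are at (247,195.7) and (293,187.3).

```bash
python3 - <<'E'
from m import *
S=np.load("pics/scene2.npz")["p"]; T=np.load("pics/top2.npz")["p"]
z=.0985
c=np.array([[195,153],[545,172],[550,378],[180,358]])/6+[299,167]
P=ray("scene",c,z)[:,:2]*1000
print("scene corners",P.round(1).tolist(),"mean",P.mean(0))
for n,h in(("scene",[[383.7,212],[336.5,210.7]]),("top",[[247,195.7],[293,187.3]])):
    H=ray(n,h,.096)[:,:2]*1000; d=H[0]-H[1]; print(n,"holes",H.round(1).tolist(),"mid",H.mean(0).round(1),np.linalg.norm(d),np.degrees(np.arctan2(d[1],d[0]))-90)
c=np.array([[523,124],[562,360],[210,421]])/6+[209,146]
print("top corners",(ray("top",c,z)[:,:2]*1000).round(1).tolist())
print("top diag mid",(ray("top",c,z)[[0,2],:2]*1000).mean(0))
print("nominal tcp",r.state()["ee_pos"])
E
```

```text
scene corners [[519.2, 51.7], [492.0, 201.4], [593.0, 218.1], [620.6, 69.2]] mean [556.21028482 135.08469502]
scene holes [[544.0, 193.6], [569.3, 76.6]] mid [556.6 135.1] 119.78193555300388 12.224102539067857
top holes [[547.4, 192.0], [568.0, 73.8]] mid [557.7 132.9] 120.04339932003673 9.904376858832393
top corners [[621.6, 65.3], [519.0, 49.1], [494.5, 198.5]]
top diag mid [558.04149966 131.9201725 ]
nominal tcp [0.55774523 0.13315345 0.10982304]
```

```bash
python3 -c "
from h import *
go(557.8,133.7,56,10.3)"; 
```

```text
t 4.72 tcp [557.7 133.2 109.8] F [-0.5 -1.5 -2.7] gap 0.148
yaw 10.27 shift [ 0.6  0.2 53.8] turn [-0.08  0.05 -0.03]
```

```bash
python3 -m creep '[0.6,0.2,12,0,0,0, 0.6,0.2,27,0,0,0, 0.6,0.2,40,0,0,0, 0.6,0.2,50,0,0,0, 0.6,0.2,54,0,0,0, 0.6,0.2,54,0,0,0, 0.6,0.2,54,0,0,0, 0.6,0.2,54,0,0,0]'; python3 -c "
from h import *
go(557.8,133.7,47,10.3)"; 
```

```text
time_s: 5.38
ee_pos: [0.5585, 0.1337, 0.0565]
tcp_rot: [0.641, 0.768, -0.0, 0.0]
ft_force: [-0.4, 0.3, -2.2]
finger_gap: 0.15
t 5.38 tcp [558.5 133.7  56.5] F [-0.4  0.3 -2.2] gap 0.15
yaw 10.26 shift [ 0.1 -0.7  9.5] turn [-0.    0.06 -0.04]
```

```bash
python3 -m creep '[0,-0.7,3,0,0,0, 0,-0.7,6,0,0,0, 0,-0.7,8.5,0,0,0, 0,-0.7,8.5,0,0,0, 0,-0.7,8.5,0,0,0]'; python3 -c "
from h import *
go(557.8,133.7,44,10.3)
for n in('scene',):
    p,d=imaging.get_image(n); np.savez(f'pics/{n}3.npz',p=p,d=d)
    u,v=proj(n,[.558,.134,.04])[0].astype(int); print(n,u-60,v-45); crop(p,max(u-60,0),v-45,u+60,v+45,6,f'pics/{n}3.png')
"
```

```text
time_s: 5.8
ee_pos: [0.5576, 0.1336, 0.0478]
tcp_rot: [0.641, 0.768, -0.001, 0.0]
ft_force: [-1.0, -0.5, -2.9]
finger_gap: 0.152
t 5.8 tcp [557.6 133.6  47.8] F [-1.  -0.5 -2.9] gap 0.152
yaw 10.26 shift [0.1 0.3 3.8] turn [-0.03  0.05 -0.04]
scene 297 177
```

View pics/scene3.png

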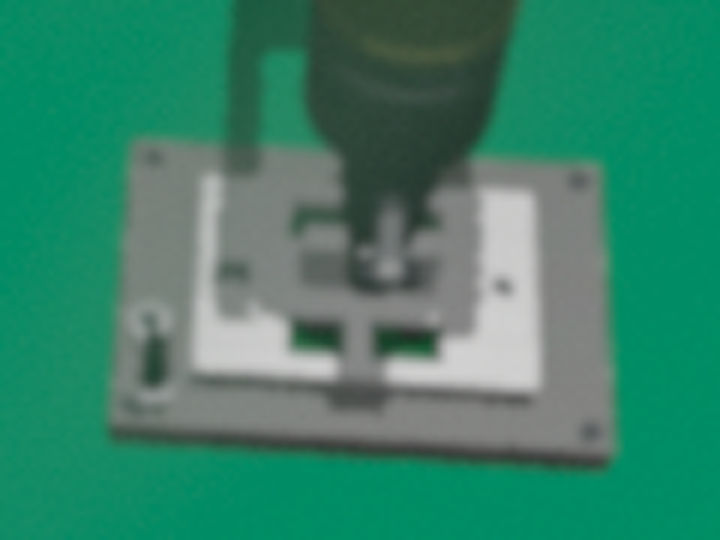

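The scene crop shows the plate just above the pin tips. The round hole at crop (503,287) and the slot at (233,270) are over the pins as far as I can tell. Now step down gently.

```bash
python3 -m creep '[0,0.3,1,0,0,0, 0,0.3,2,0,0,0, 0,0.3,3,0,0,0, 0,0.3,3.5,0,0,0, 0,0.3,3.5,0,0,0]'; python3 -c "
from h import *
go(557.8,133.7,44,10.3)"
```

```text
time_s: 6.27
ee_pos: [0.5579, 0.1336, 0.0442]
tcp_rot: [0.641, 0.768, -0.001, 0.0]
ft_force: [-0.1, 0.6, -2.5]
finger_gap: 0.15
t 6.27 tcp [557.9 133.6  44.2] F [-0.1  0.6 -2.5] gap 0.15
yaw 10.27 shift [ 0.1 -0.1  0.2] turn [-0.03  0.06 -0.03]
```

```bash
python3 -m creep '[0,0,0.7,0,0,0, 0,0,1.4,0,0,0, 0,0,2,0,0,0, 0,0,2,0,0,0]'; python3 -c "
from h import *
go(557.8,133.7,44,10.3)"
```

```text
time_s: 6.6
ee_pos: [0.5578, 0.1336, 0.0421]
tcp_rot: [0.641, 0.768, -0.001, 0.0]
ft_force: [0.4, -0.5, -2.4]
finger_gap: 0.149
t 6.6 tcp [557.8 133.6  42.1] F [ 0.4 -0.5 -2.4] gap 0.149
yaw 10.27 shift [ 0.1  0.  -1.9] turn [-0.05  0.06 -0.03]
```

```bash
python3 -m creep '[0,0,0.7,0,0,0, 0,0,1.4,0,0,0, 0,0,2,0,0,0, 0,0,2,0,0,0]'; python3 -m creep '[0,0,0.7,0,0,0, 0,0,1.4,0,0,0, 0,0,2,0,0,0, 0,0,2,0,0,0]';python3 -c "
from h import *
go(557.8,133.7,36,10.3)"
```

```text
time_s: 6.93
ee_pos: [0.5577, 0.1336, 0.0399]
tcp_rot: [0.641, 0.768, -0.001, 0.0]
ft_force: [-0.4, 0.0, -3.1]
finger_gap: 0.15
time_s: 7.27
ee_pos: [0.5576, 0.1336, 0.0378]
tcp_rot: [0.641, 0.768, -0.001, -0.0]
ft_force: [-0.0, -0.4, -3.0]
finger_gap: 0.15
t 7.27 tcp [557.6 133.6  37.8] F [-0.  -0.4 -3. ] gap 0.15
yaw 10.27 shift [0.1 0.3 1.8] turn [-0.08  0.06 -0.03]
```

```bash
python3 -m creep '[0,0,0.5,0,0,0, 0,0,1,0,0,0, 0,0,1.5,0,0,0, 0,0,1.5,0,0,0]'; python3 -c "
from h import *
go(557.8,133.7,36,10.3)"
```

```text
time_s: 7.6
ee_pos: [0.5575, 0.1335, 0.0362]
tcp_rot: [0.641, 0.768, -0.001, -0.0]
ft_force: [0.5, -1.0, -2.0]
finger_gap: 0.156
t 7.6 tcp [557.5 133.5  36.2] F [ 0.5 -1.  -2. ] gap 0.156
yaw 10.27 shift [0.1 0.4 0.2] turn [-0.09  0.06 -0.03]
```

```bash
python3 -m creep '[0,0.3,0.4,0,0,0, 0,0.3,0.8,0,0,0, 0,0.3,0.8,0,0,0]'; python3 - <<'E'
from h import *
go(557.8,133.7,35.5,10.3)
for n in("scene","top"):
    p,d=imaging.get_image(n); np.savez(f"pics/{n}4.npz",p=p,d=d)
    u,v=proj(n,[.558,.134,.03])[0].astype(int); print(n,u-60,v-45); crop(p,max(u-60,0),v-45,u+60,v+45,6,f"pics/{n}4.png")
E
```

```text
time_s: 7.85
ee_pos: [0.5577, 0.1336, 0.0357]
tcp_rot: [0.641, 0.768, -0.001, -0.0]
ft_force: [-2.2, 0.3, 1.6]
finger_gap: 0.153
t 7.85 tcp [557.7 133.6  35.7] F [-2.2  0.3  1.6] gap 0.153
yaw 10.27 shift [0.1 0.1 0.2] turn [-0.09  0.06 -0.03]
scene 297 179
top 212 149
```

View pics/scene4.png

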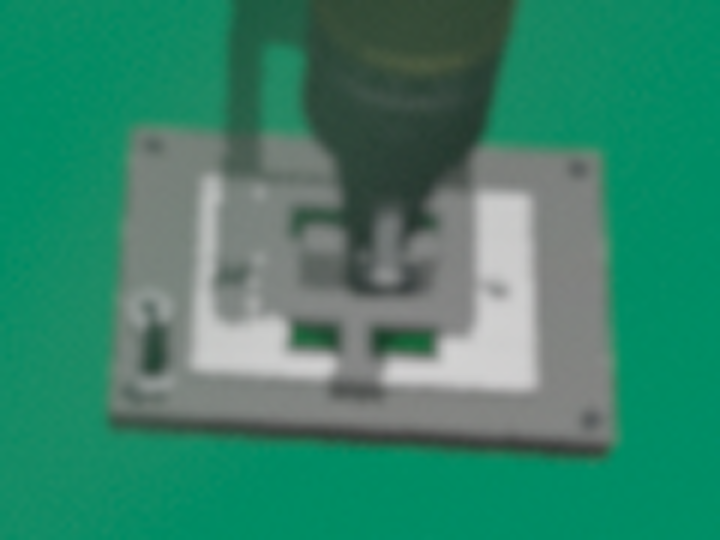

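View pics/top4.png

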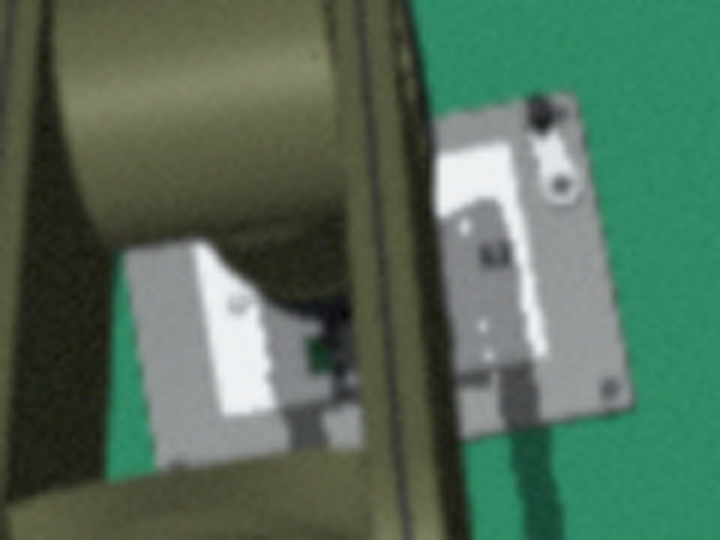

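Both holes now show a pin in them: top crop (238,300) and (495,253). The plate shadow lies tight against the block, and height plus force agree that it is seated. Now release and rise.

```bash
python3 -m creep '[0,0,0,0,0,0, 0,0,0,0,0,0, 0,0,0,0,0,0, 0,0,0,0,0,0, 0,0,0,0,0,0]' 40; python3 -m creep '[0,0,-10,0,0,0, 0,0,-30,0,0,0, 0,0,-55,0,0,0, 0,0,-80,0,0,0, 0,0,-100,0,0,0, 0,0,-110,0,0,0, 0,0,-110,0,0,0]'; python3 -c "
from h import *
go(557.8,133.7,150,10.3)"
```

```text
time_s: 8.37
ee_pos: [0.5579, 0.1336, 0.0357]
tcp_rot: [0.641, 0.768, -0.001, 0.0]
ft_force: [0.0, 0.1, -0.4]
finger_gap: 0.403
time_s: 8.95
ee_pos: [0.56, 0.1341, 0.1489]
tcp_rot: [0.641, 0.768, 0.002, 0.002]
ft_force: [0.1, 0.4, 0.5]
finger_gap: 0.404
t 8.95 tcp [560.  134.1 148.9] F [0.1 0.4 0.5] gap 0.404
yaw 10.27 shift [-0.  -2.2 -1.1] turn [ 0.28  0.06 -0.03]
```

```bash
python3 - <<'E'
from m import *
T=np.load("pics/top0.npz")["p"]; S=np.load("pics/scene0.npz")["p"]
# peg top in top crop (615,103)/8 + (225,155); pivot hole (644,197)
print("peg top", ray("top",[225+615/8,155+103/8],.069)*1000, "base",)
print("pivot top",ray("top",[225+644/8,155+197/8],.033)*1000)
print("pivot/peg scene", ray("scene",[305+120/7,190+283/7],.069)*1000, ray("scene",[305+120/7,190+283/7],.033)*1000)
c,s=np.cos(np.radians(10.3)),np.sin(np.radians(10.3)); M=np.array([[c,-s],[s,c]])
for C in((552.9,132.7),(554,132.9)):
    print((np.array(C)+M@[30,-95]).round(1),(np.array(C)+M@[60,-95]).round(1),(np.array(C)+M@[30,-65]).round(1))
p,d=imaging.get_image("top"); np.savez("pics/top5.npz",p=p,d=d); crop(p,212,145,332,235,6,"pics/top5.png")
p,d=imaging.get_image("scene"); np.savez("pics/scene5.npz",p=p,d=d); crop(p,300,185,410,265,7,"pics/scene5.png")
E
```

```text
peg top [[624.54708853  51.65602633  69.        ]] base
pivot top [[599.21040426  43.17945916  33.        ]]
pivot/peg scene [[619.13075039  51.4505058   69.        ]] [[599.7584294  46.651512   33.       ]]
[599.4  44.6] [628.9  50. ] [594.   74.1]
[600.5  44.8] [630.   50.2] [595.1  74.3]
```

View pics/top5.png

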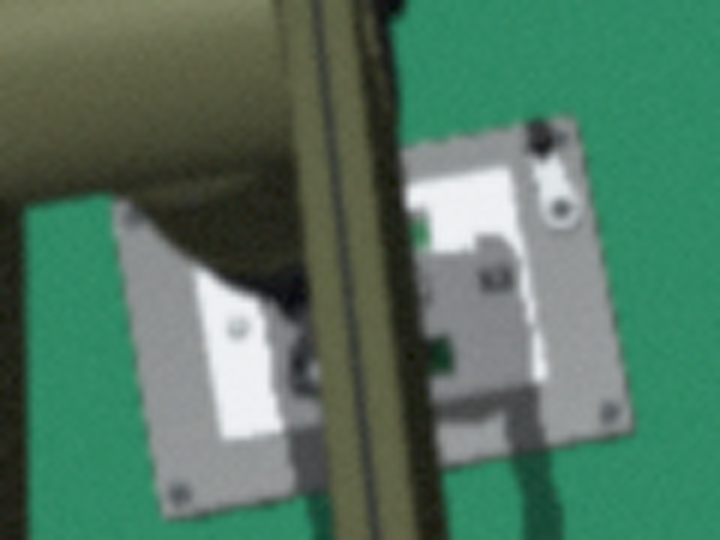

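View pics/scene5.png

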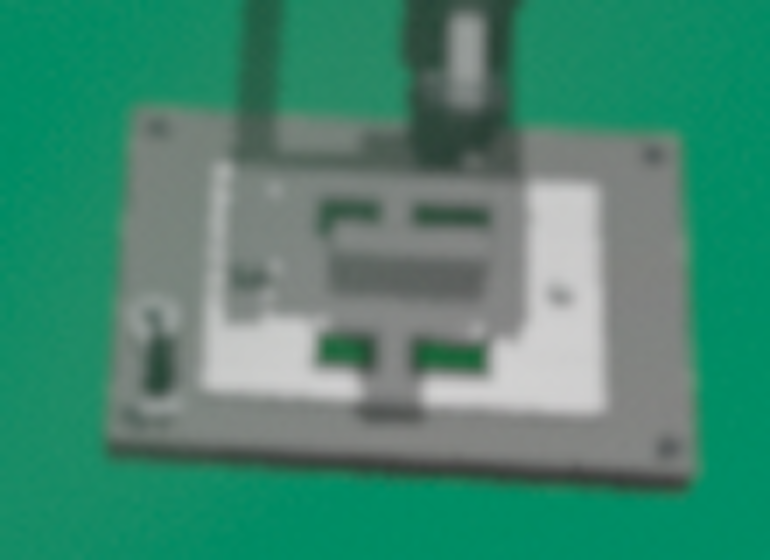

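The plate stays seated after release. In the top crop the round pin is in its hole at (238,327) and the latch peg is at (541,137). Next, cage the peg: jaws tangential, about 22 mm gap.

```bash
python3 -c "
from h import *
go(628.5,50,110,-79.7); print(r.state()['joints'].round(2))"
```

```text
t 9.05 tcp [557.7 133.7 145.7] F [-1.   0.3  0. ] gap 0.4
yaw 10.27 shift [-94.9  54.8  35.7] turn [-0.    0.09 89.97]
[ 0.16  0.38  1.63 -0.    1.13 -0.02]
```

```bash
python3 -m creep '[-12,7,0,0,0,7, -24,14,0,0,0,14, -36,21,0,0,0,21, -48,28,0,0,0,28, -60,35,0,0,0,35, -72,42,0,0,0,42, -84,49,0,0,0,49, -94.9,54.8,0,0,0,56]' 25; python3 -m creep '[0,0,0,0,0,7, 0,0,0,0,0,14, 0,0,0,0,0,21, 0,0,0,0,0,28, 0,0,0,0,0,34, 0,0,0,0,0,34, 0,0,0,0,0,34]' 25;python3 -c "
from h import *
go(628.5,50,110,-79.7)"
```

```text
time_s: 9.72
ee_pos: [0.6278, 0.0494, 0.1432]
tcp_rot: [0.927, 0.374, -0.002, -0.0]
ft_force: [-0.3, -0.1, 0.6]
finger_gap: 0.249
time_s: 10.3
ee_pos: [0.6266, 0.0493, 0.1414]
tcp_rot: [0.996, 0.088, -0.004, 0.0]
ft_force: [0.3, 0.1, 0.5]
finger_gap: 0.253
t 10.3 tcp [626.6  49.3 141.4] F [0.3 0.1 0.5] gap 0.253
yaw -79.92 shift [ 2.2 -0.4 31.4] turn [-0.01  0.48 -0.22]
```

```bash
python3 -m creep '[2,-0.4,10,0,0.5,0, 2,-0.4,25,0,0.5,0, 2,-0.4,42,0,0.5,0, 2,-0.4,56,0,0.5,0, 2,-0.4,61,0,0.5,0, 2,-0.4,61,0,0.5,0, 2,-0.4,61,0,0.5,0]'; python3 - <<'E'
from h import *
go(628.5,50,45,-79.7)
p,d=imaging.get_image("top"); crop(p,240,120,360,210,6,"pics/top6.png")
p,d=imaging.get_image("scene"); crop(p,280,165,390,245,7,"pics/scene6.png")
E
```

```text
time_s: 10.88
ee_pos: [0.6279, 0.05, 0.08]
tcp_rot: [0.996, 0.088, -0.0, -0.0]
ft_force: [0.2, -0.3, -0.4]
finger_gap: 0.249
t 10.88 tcp [627.9  50.   80. ] F [ 0.2 -0.3 -0.4] gap 0.249
yaw -79.86 shift [ 0.7  0.1 35. ] turn [-0.02  0.03 -0.16]
```

View pics/top6.png

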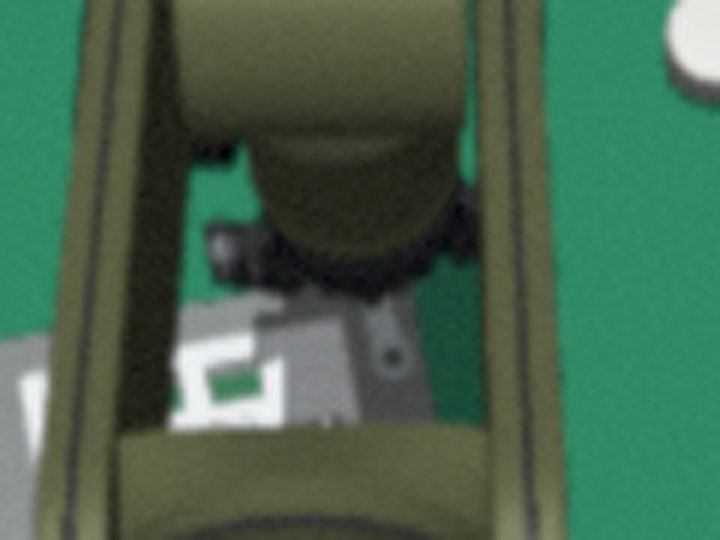

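View pics/scene6.png

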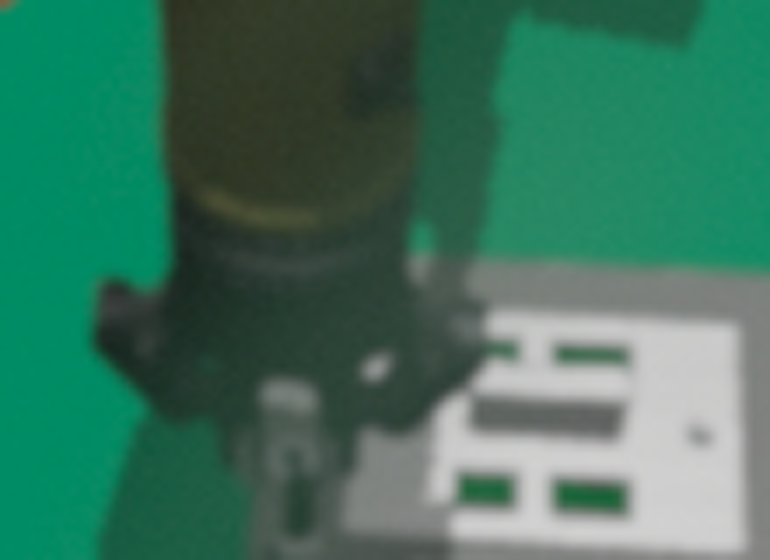

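The scene crop shows the fingers either side of the peg (dark stripe between them at about (295,490)). Continue down.

```bash
python3 -m creep '[0.7,0,5,0,0,0, 0.7,0,10,0,0,0, 0.7,0,16,0,0,0, 0.7,0,20,0,0,0, 0.7,0,20,0,0,0]'; python3 -m creep '[0,0,5,0,0,0, 0,0,10,0,0,0, 0,0,15,0,0,0, 0,0,15,0,0,0]';python3 -c "
from h import *
go(628.5,50,45,-79.7)"
```

```text
time_s: 11.4
ee_pos: [0.6285, 0.0501, 0.0598]
tcp_rot: [0.996, 0.088, -0.0, -0.0]
ft_force: [-0.5, -0.4, 0.1]
finger_gap: 0.249
time_s: 11.73
ee_pos: [0.6275, 0.0501, 0.0434]
tcp_rot: [0.996, 0.088, -0.001, -0.0]
ft_force: [-0.8, 0.0, 0.0]
finger_gap: 0.25
t 11.73 tcp [627.5  50.1  43.4] F [-0.8  0.   0. ] gap 0.25
yaw -79.88 shift [ 1.   0.3 -1.6] turn [-0.04  0.16 -0.18]
```

```bash
python3 -m creep '[0.8,-3.4,-1,0,0,-7, 0.1,-7,-1.5,0,0,-14, -1,-10.5,-1.5,0,0,-21, -2.5,-13.8,-1.5,0,0,-28, -4.4,-16.9,-1.5,0,0,-35, -6.7,-19.8,-1.5,0,0,-42, -6.7,-19.8,-1.5,0,0,-42]'; python3 -c "
from h import *
import math
for th in (42,90): a=math.radians(10.3+th); go(599.5+30*math.cos(a),44.8+30*math.sin(a),45,-79.7+th)"
```

```text
time_s: 12.32
ee_pos: [0.6175, 0.0684, 0.045]
tcp_rot: [0.898, 0.441, -0.001, -0.0]
ft_force: [1.4, 0.1, -0.4]
finger_gap: 0.246
t 12.32 tcp [617.5  68.4  45. ] F [ 1.4  0.1 -0.4] gap 0.246
yaw -37.69 shift [ 0.4  0.2 -0.1] turn [-0.1   0.09  0.01]
t 12.32 tcp [617.5  68.4  45. ] F [ 1.4  0.1 -0.4] gap 0.246
yaw -37.69 shift [ -9.6 -22.1   0. ] turn [ -0.14   0.05 -47.99]
```

```bash
python3 -m creep '[0.2,-3.6,0,0,0,-7, -0.5,-7.2,0,0,0,-14, -1.6,-10.7,0,0,0,-21, -3.1,-14,0,0,0,-28, -5,-17.1,0,0,0,-35, -7.3,-20,0,0,0,-42, -9.6,-22.1,0,0,0,-48, -9.6,-22.1,0,0,0,-48]'; python3 - <<'E'
from h import *
go(594.1,74.3,45,10.3)
p,d=imaging.get_image("top"); crop(p,240,130,360,220,6,"pics/top7.png")
p,d=imaging.get_image("scene"); crop(p,280,175,390,255,7,"pics/scene7.png")
E
```

```text
time_s: 12.98
ee_pos: [0.5948, 0.0744, 0.0453]
tcp_rot: [0.641, 0.767, -0.0, -0.0]
ft_force: [1.9, 0.9, -1.0]
finger_gap: 0.247
t 12.98 tcp [594.8  74.4  45.3] F [ 1.9  0.9 -1. ] gap 0.247
yaw 10.25 shift [-0.  -0.7  0.3] turn [-0.05 -0.03 -0.05]
```

View pics/top7.png

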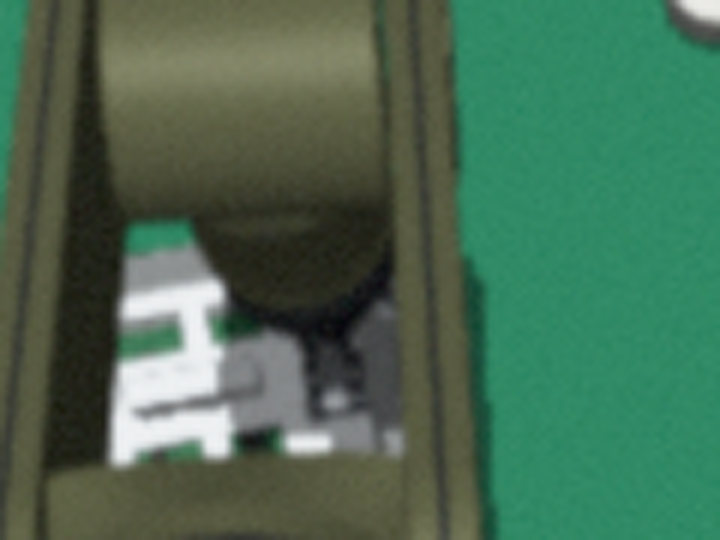

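View pics/scene7.png

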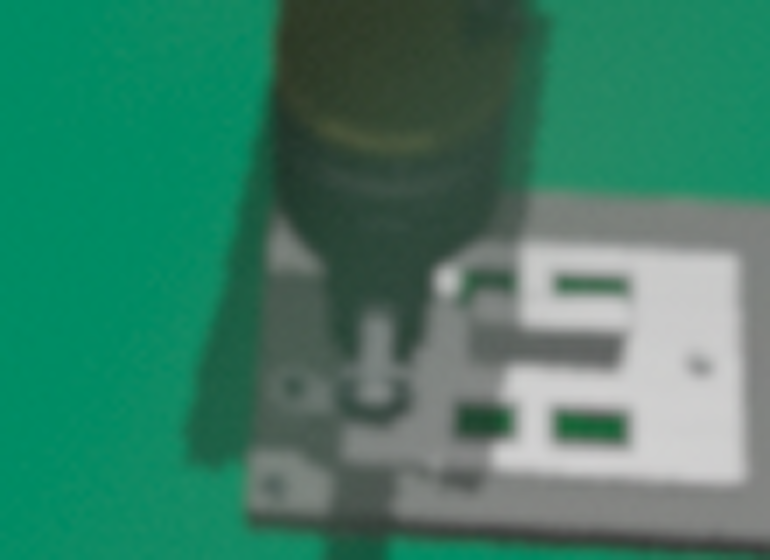

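The latch has swung with the jaws: its pivot is at scene crop (292,388) and the tongue lies under the fingers. Now take up the jaw slack until it meets the stop.

```bash
python3 -m creep '[0,-2,0,0,0,0, 0,-3,0,0,0,0, 0,-3.5,0,0,0,0, 0,-3.5,0,0,0,0]'; python3 -m creep '[0,-0.7,0,0,0,0, 0,-1.2,0,0,0,0, 0,-1.2,0,0,0,0]'; python3 -m creep '[0,-0.5,0,0,0,0, 0,-1,0,0,0,0, 0,-1,0,0,0,0]'
```

```text
time_s: 13.42
ee_pos: [0.5916, 0.0742, 0.0454]
tcp_rot: [0.643, 0.766, 0.0, -0.001]
ft_force: [1.4, 2.2, 0.1]
finger_gap: 0.253
time_s: 13.67
ee_pos: [0.5903, 0.0741, 0.0455]
tcp_rot: [0.643, 0.766, 0.0, -0.001]
ft_force: [2.3, 2.6, 0.4]
finger_gap: 0.249
time_s: 13.92
ee_pos: [0.5893, 0.074, 0.0455]
tcp_rot: [0.643, 0.766, 0.0, -0.001]
ft_force: [2.1, 2.2, -0.4]
finger_gap: 0.25
```

```bash
python3 -m creep '[0,-0.6,0,0,0,0, 0,-1.2,0,0,0,0, 0,-1.2,0,0,0,0]'; python3 -m creep '[0,-0.5,0,0,0,0, 0,-1,0,0,0,0, 0,-1,0,0,0,0]';python3 -m creep '[0,-0.5,0,0,0,0, 0,-1,0,0,0,0, 0,-1,0,0,0,0]'
```

```text
time_s: 14.17
ee_pos: [0.5893, 0.0739, 0.0456]
tcp_rot: [0.643, 0.766, 0.001, 0.0]
ft_force: [5.9, 4.2, -2.8]
finger_gap: 0.247
time_s: 14.42
ee_pos: [0.5893, 0.0739, 0.0456]
tcp_rot: [0.643, 0.766, 0.002, 0.001]
ft_force: [5.0, 3.4, -3.4]
finger_gap: 0.249
time_s: 14.67
ee_pos: [0.5893, 0.0739, 0.0456]
tcp_rot: [0.643, 0.766, 0.002, 0.001]
ft_force: [6.1, 3.6, -2.4]
finger_gap: 0.251
```

```bash
python3 -m creep '[0,-1.5,0,0,0,0, 0,-3,0,0,0,0, 0,-3,0,0,0,0, 0,-3,0,0,0,0]'; python3 -m creep '[0,2,0,0,0,0, 0,4,0,0,0,0, 0,4.5,0,0,0,0, 0,4.5,0,0,0,0]'
```

```text
time_s: 15.0
ee_pos: [0.5891, 0.0738, 0.0457]
tcp_rot: [0.643, 0.765, 0.004, 0.003]
ft_force: [8.7, 4.2, -5.6]
finger_gap: 0.251
time_s: 15.33
ee_pos: [0.5924, 0.0741, 0.0455]
tcp_rot: [0.643, 0.765, 0.003, 0.003]
ft_force: [0.3, -0.8, -0.0]
finger_gap: 0.249
```

Firm stop reached, and I've backed off to free of contact. Now rise straight up and away.

```bash
python3 -m creep '[0,0.5,-5,0,0,0, 0,0.5,-15,0,0,0, 0,0.5,-35,0,0,0, 0,0.5,-60,0,0,0, 0,0.5,-90,0,0,0, 0,0.5,-120,0,0,0, 0,0.5,-140,0,0,0]'; python3 -c "
from h import *
go(430,-200,200,10.3)"
```

```text
time_s: 15.92
ee_pos: [0.5925, 0.0739, 0.1896]
tcp_rot: [0.643, 0.765, 0.005, 0.004]
ft_force: [0.8, -0.4, 0.6]
finger_gap: 0.249
t 15.92 tcp [592.5  73.9 189.6] F [ 0.8 -0.4  0.6] gap 0.249
yaw 9.9 shift [-241.9 -207.   -13. ] turn [ 0.71  0.01 -0.4 ]
```

```bash
python3 -m creep '[-25,-22,-2,0,0,0, -55,-47,-4,0,0,0, -85,-73,-6,0,0,0, -115,-98,-8,0,0,0, -145,-124,-10,0,0,0, -175,-150,-12,0,0,0, -205,-176,-13,0,0,0, -215,-184,-13,0,0,0]'; python3 - <<'E'
from h import *
go(430,-200,200,10.3)
for n in("top","scene"):
    p,d=imaging.get_image(n); np.savez(f"pics/{n}8.npz",p=p,d=d); cv2.imwrite(f"pics/{n}8f.png",p[:,:,::-1])
    if n=="top": crop(p,225,155,325,240,8,"pics/top8.png")
    else: crop(p,300,185,410,265,7,"pics/scene8.png")
E
```

```text
time_s: 16.58
ee_pos: [0.4448, -0.173, 0.2015]
tcp_rot: [0.644, 0.765, 0.003, 0.005]
ft_force: [-0.3, -0.8, -0.8]
finger_gap: 0.249
t 16.58 tcp [ 444.8 -173.   201.5] F [-0.3 -0.8 -0.8] gap 0.249
yaw 9.75 shift [-24.1 -19.2   1.4] turn [ 0.63  0.14 -0.55]
```

View pics/top8.png

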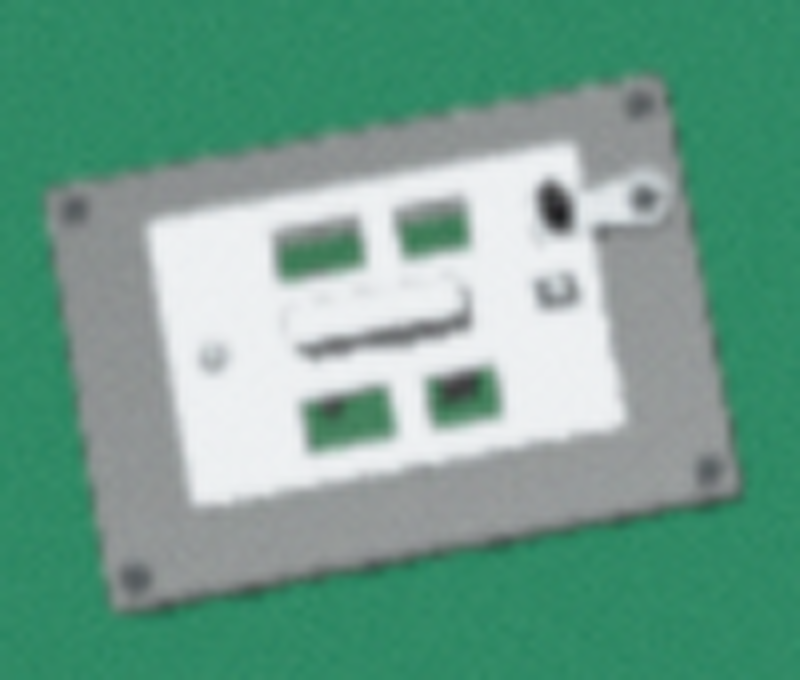

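View pics/scene8.png

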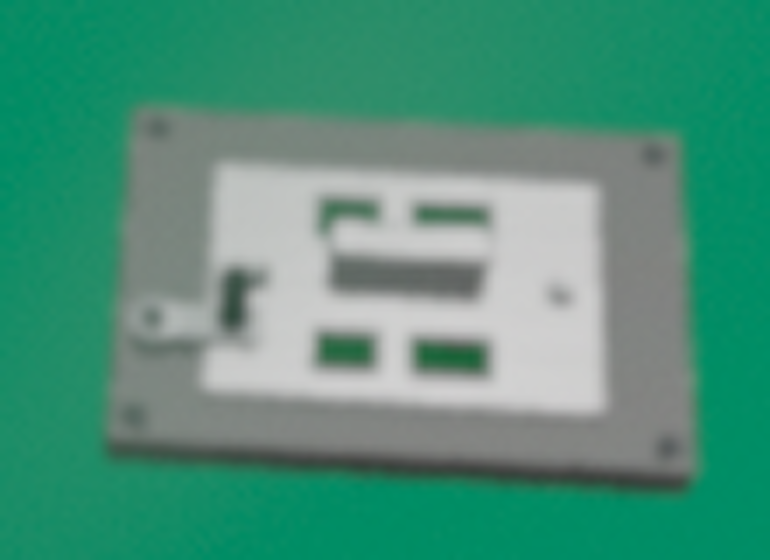

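View pics/top8f.png

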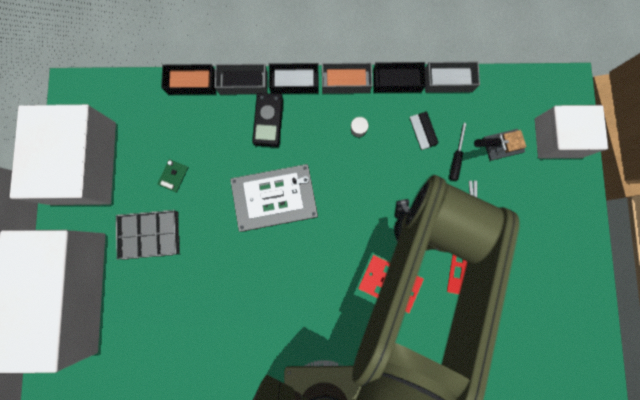

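```bash
python3 - <<'E'
from m import *
for n,o,s in(("top",(225,155),8),("scene",(300,185),7)):
    a=lambda q:((q-np.array(o))*s).round()
    for th in(80,85,90):
        t=np.radians(10.3+th); P=np.array([.5995,.0448])+.03*np.array([np.cos(t),np.sin(t)])
        print(n,th,"peg top",a(proj(n,[*P,.069])[0]),"peg base",a(proj(n,[*P,.033])[0]),"pivot",a(proj(n,[.5995,.0448,.033])[0]))
p=np.load("pics/top8.npz")["p"]
m=((p.max(2)<75)&roi(p,288,174,300,187)).astype(np.uint8); yy,xx=np.nonzero(m); print("dark",(xx.mean()-225)*8,(yy.mean()-155)*8,xx.size)
p=np.load("pics/scene8.npz")["p"]
m=((p.max(2)<100)&roi(p,328,218,338,235)).astype(np.uint8); yy,xx=np.nonzero(m); print("dark",(xx.mean()-300)*7,(yy.mean()-185)*7,yy.min(),yy.max(),xx.size)
E
```

```text
top 80 peg top [546. 178.] peg base [552. 198.] pivot [639. 196.]
top 85 peg top [546. 186.] peg base [552. 205.] pivot [639. 196.]
top 90 peg top [547. 194.] peg base [553. 212.] pivot [639. 196.]
scene 80 peg top [230. 286.] peg base [228. 333.] pivot [150. 316.]
scene 85 peg top [231. 279.] peg base [229. 327.] pivot [150. 316.]
scene 90 peg top [232. 273.] peg base [229. 321.] pivot [150. 316.]
dark 551.1111111111113 204.44444444444434 9
dark 230.125 297.5 224 231 16
```

The measured peg matches the prediction for 90° in both views: (551,204) against (550,203) in the top view, and (230,297.5) against (230.5,297) in the scene view. The plate is flat with pins in both holes, and the bystanders that can be seen are unmoved. The arm hides the red plates partly, but nothing of mine passed low there.

```bash
python3 -c "
from plant import ticket,r
s=r.state(); print(s['time_s'],s['joint_vel'].round(3),s['ft_force'].round(2)); print(ticket.hand_in())"
```

```text
16.6833 [ 0.055  0.014 -0.012  0.035 -0.006  0.031] [0.12 0.11 0.66]
the job is handed in; nothing more can be done
None
```

The stencil plate is seated over both pins on the fixture and the latch is fully shut over its edge. I handed the job in at 16.7 s, with the gripper clear of everything.

- **Seating:** I found the pin shift from the two cameras, and the plate dropped straight over both pins, so no sliding search was needed. The largest contact force I read while lowering was about 4–5 N, well under the 30 N limit. The tool came down to within 0.1 mm of the height worked out for a fully seated plate, and both pins show in their holes.
- **Latch:** I turned it by its peg, held loosely between the fingers, until it stopped firmly at about 10 N. I then backed off and moved clear. In both views the peg sits where a 90° latch should put it, to about 2 crop pixels.
- **Checks that disagreed or were limited:**
    - The two cameras differed by 2–3 mm in absolute position. I used differences within each view, and those agreed to about 1 mm.
    - In the final top picture the arm hides parts of the red plates and the tweezers. The other bystanders show no movement.
    - The arm was still drifting slightly at hand-in (up to 0.055 rad/s), in free space.

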